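# Index the button-dividing table against its brass stop

### The arm

A 7-joint arm with a two-finger parallel gripper is mounted at the origin on the work surface. World frame = base frame: x ahead of the robot, y to its left, z up, the work surface at z = 0. Lengths are in m, angles in rad, forces in N, time in s.
With the tool pointing down it reaches from about 0.425 to 0.925 m from the base axis. Payload 6.8 kg.
Tool frame: the origin (TCP) lies on the centre line of the jaws, within the pads' length; the fingertips stand 11 mm ahead of it and the grasp point (between the pads) lies 8 mm behind it; z points along the fingers, y is the direction in which the jaws open and shut (so a half turn about z gives the same grasp; the last joint's range is limited). The gripper opens to 85 mm and grips with 20 to 120 N. Pads are 22 mm wide; open, the fingers measure 114 mm over their backs; the gripper's body (76 mm by 85 mm) begins 54 mm behind the grasp point. The pads swing forward as they close: fully open they stand 13 mm farther back than shut.
Start: joints at [-1.27, 0.477, 0.022, 1.555, -0.011, 1.109, -0.083], TCP at [0.268, 0.619, 0.242] pointing down, gripper open.
Joint ranges: [-2.96, 2.96], [-0.34, 2.1], [-1.41, 1.46], [0.24, 2.44], [-1.37, 4.51], [0.17, 1.92], [-2.96, 2.96]. Speed limits (rad/s): [2.39, 2.39, 3.14, 3.14, 3.14, 3.14, 3.14].

### API

Orientations are given as a rotation vector (axis times angle).
In Python, from bench import r gives the robot as it stands.
- The arm moves only by the tool send_rows, never from a script. Its argument "deltas" is a list of rows, each a list of 7 numbers: the opening, from 0 (shut) to 1 (fully open), then the shift along the tool's x, y, z as a fraction of full scale, then the turn, a rotation vector about the tool's x, y, z as a fraction of full scale. In form: [[hand, x, y, z, ax, ay, az], ...]. A call has 1 to 20 rows; each row is the pose to reach, as a shift and turn from the pose commanded when the call began, along the tool's axes at that moment, turning the shorter way round; what a row does not reach only later rows make up. Full scale, the value 1, is 150 mm for a shift and 180 degrees for a turn. A row lasts 1/12 s, in which the tool goes at most 41.7 mm and 7.16 degrees, less where a joint would pass 70% of its speed; a pose out of reach is approached as far as the arm can. A call with a number of a shift or a turn outside -1 to 1 is refused whole. A call with a gripper value outside its range is refused whole. The fingers move at their own pace and stop on an object; "squeeze" is the grip in N (left out, the last holds). Time passes only in rows, so rows that repeat a pose let the fingers close. It gives the time, the measured TCP pose, the force and the opening at its end, in the units of the state.
- r.get_obs(): the state, without advancing time (a new reading comes with each control period).
- r.grab_frame(name): name is "scene" or "side" or "wrist"; returns a dict with "pixels" (400x640x3 uint8, red, green, blue), "camera_matrix" (3x3 intrinsics, pixels), "rvec" (rotation vector, rad) and "tvec" (3), from world to camera coordinates, as OpenCV has them. Camera axes: x right, y down, z forward; pixel columns grow to the right and rows downward; lengths in m; the calibration is good to about 2 mm. A picture is of the moment at which its call begins. There is no depth.
- r.hand_in(): hands the job in, once; it reports no verdict.
The state is a dict: "clock": time; "joints": joint angles; "qvel": joint speeds; "tau": joint torques, N m; "tcp_pos": TCP position; "orientation": TCP orientation; "contact_force": force on the tool from outside, world axes, zero at the start; "moment": the same for the moment, N m; "grip_width": finger opening in m.
Only numpy, scipy, OpenCV 4.12 (cv2) and the standard library are available. Lean on these libraries where they do the work, as an engineer would, in place of code of your own. Each camera call takes 0.05 s, during which the arm holds its last target. There are 200 camera calls.

### The job

Turn the round dividing table clockwise (seen from above) by pushing its upright steel pins round, changing pins where the loupe is in the way, until you feel its red lug press lightly but definitely against the tip of the steel screw in the brass index stop; leave the lug resting there and draw the gripper clear. The stop is held only by friction and must stay where it was set, so come up to it gently. Do not touch the loupe, and leave the plaque, spoon blank, drill stock and lamp switch as they are.

Things in the scene. Friction and masses are not known exactly. Their poses are not given: they have to be found in the camera images.
- table_base: Fixed dark steel base of the dividing table, a round 210 mm across and 30 mm high. Origin: centre of its underside, on the turning axis, on the bench top. Its x axis points to the side where the loupe stands (the x axis may be yawed up to 0.4 rad from straight away from the robot).
- dial: The turning disc, aluminium, 160 mm across, 14 mm thick; origin on the vertical turning axis at its underside, 31 mm above the bench (top at 45 mm). Its x axis points along the red lug, a 12 mm wide block reaching radius 100 mm, as thick as the disc. It stays where it is left and drags with about 0.2 N m (3.3 N at a pin). It needs 60 to 200 degrees of clockwise turning.
- dial_top (a point): Centre of the disc's top, axes as the disc. Four upright steel pins of 12 mm diameter, 35 mm tall (tops 80 mm above the bench), stand on the disc at radius 60 mm, at 45, 135, 225 and 315 degrees from the disc's x axis (the lug). A flat bone button blank, 72 mm across and 8 mm high, is fixed in the middle.
- stop: Brass index stop, a block 12 mm wide riding on the base outside the disc, radius 84 to 102 mm, 31 to 51 mm above the bench, a small nut on top (57 mm). Origin on the turning axis 31 mm above the bench; its x axis points along the block. Held by friction: it slips round the axis when the lug presses its screw with more than about 5.5 N (8 N at a pin, on top of the drag), or if it is pushed itself.
- lug_face (a point): Middle of the red lug's leading face (the one that goes first in clockwise turning), at radius 88 mm, 38 mm above the bench.
- stop_face (a point): Point on the face of the brass block that looks towards the coming lug, at radius 88 mm, 38 mm above the bench. A steel setting screw with a round 12 mm tip goes through the block and projects from this face, square to it; its projection was set for the job, anywhere from 2 to 32 mm, and is not reported. The lug meets the screw's tip first. The screw is stiff and does not push in.
- loupe: Nickel loupe, fixed to the base: its origin and axes are those of the base. A post of 14 mm diameter stands at +150 mm along x, 165 mm high; the lens ring, 74 mm across and 14 mm thick, lies level with its centre at +92 mm along x, 158 mm above the bench, over the rim of the disc. It leaves room for a gripper over the rest of the disc, but not under it.
- plaque_stand: Loose bystander: bone plaque 90 x 10 x 112 mm held upright in a steel spring clip stand with a foot of 60 x 80 mm; 122 mm tall. Origin under its centre.
- spoon_blank: Loose bystander: dark horn spoon blank 135 mm long, 54 mm wide, 12 mm high, lying flat. Origin under its middle.
- drill_stock: Loose bystander: boxwood drill stock with a brass nose, 160 mm long along x, 32 mm wide, 30 mm high. Origin under its middle.
- lamp_base: Fixed bystander: round brass lamp base of 110 mm diameter with a small black toggle switch on its top, about 80 mm high in all. Origin under its centre.
- lamp_switch (a joint): The black toggle switch on the lamp base: 0 as it starts, grows to 1 rad when thrown.

How it is judged:
By the outcome, as a careful person would: the job done as asked, in the order asked, and still so for the second after the job is handed in, with the robot touching nothing.
It also fails if it takes over 58 s, if anything falls off the work surface, if the arm or the gripper's body presses on something with over 40 N, if the wrist force passes 120 N, or if a joint passes its speed limit or range.

## Working session

There is one attempt and no reset: what is moved stays moved. The work goes in short steps, Python scripts to look and compute and a tool call to move; the robot and the scene stay as the last step left them, time stands still between calls to the robot, and variables do not carry over. Pictures are saved under pics/ and viewed, about 8 in all and at most 12, crops included, and the job is handed in when it is done.

Besides the shell and the picture viewer there is one more tool, called as a command line: name --pt "numbers of a row" for each row, then --argument value for the rest. send_rows: Moves the arm, as the interface text tells. Shift numbers are shares of 150 mm and turn numbers shares of 180 degrees, none past 1 either way. Its arguments: {"type":"object","properties":{"deltas":{"type":"array","items":{"type":"array","items":{"type":"number"}}},"squeeze":{"type":"number"}},"required":["deltas"]}

```bash
ls; mkdir -p pics; python3 - <<'E'
from bench import r
import cv2,numpy as np
o=r.get_obs(); print({k:np.round(v,3) for k,v in o.items()})
for n in ["scene","side"]:
    f=r.grab_frame(n); cv2.imwrite(f"pics/{n}0.png",f["pixels"][:,:,::-1]); np.savez(f"pics/{n}0.npz",**f)
    R=cv2.Rodrigues(np.array(f["rvec"]))[0]; print(n,np.round(-R.T@np.array(f["tvec"]).ravel(),3),np.round(R[2],2),f["camera_matrix"][0][0])
E
```

```text
pics
{'clock': np.float64(0.0), 'joints': array([-1.27 ,  0.478,  0.022,  1.556, -0.011,  1.109, -0.083]), 'qvel': array([-0.001,  0.   , -0.   ,  0.001, -0.001,  0.   , -0.   ]), 'tau': array([-0.0000e+00, -5.9646e+01,  1.6080e+00, -2.8119e+01,  1.2000e-02,
        9.0000e-03, -0.0000e+00]), 'tcp_pos': array([0.268, 0.619, 0.241]), 'orientation': array([-6.380e-01, -3.076e+00,  3.000e-03]), 'contact_force': array([ 0.016, -0.567,  0.239]), 'moment': array([0.035, 0.011, 0.037]), 'grip_width': np.float64(0.085)}
scene [1.045 0.054 0.885] [-0.51 -0.02 -0.86] 458.9741672010414
side [ 0.147 -0.832  0.731] [ 0.34  0.75 -0.57] 482.25591555932857
```

View pics/scene0.png

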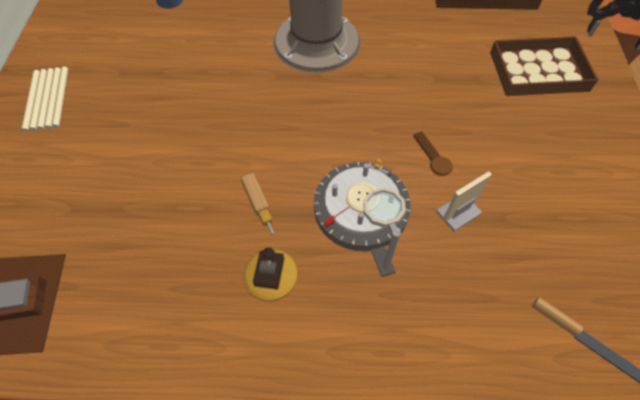

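View pics/side0.png

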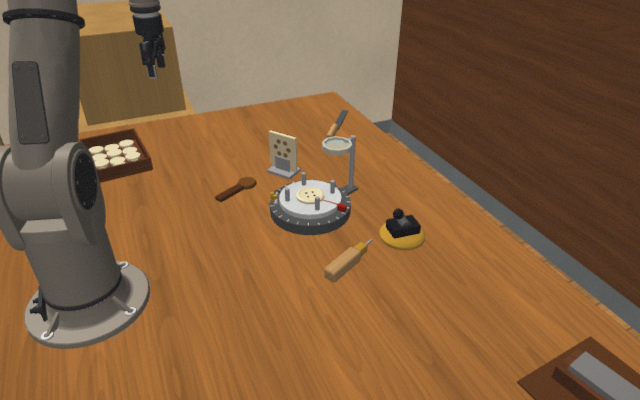

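The scene view shows the dial at about (362,203), red lug at (329,220), brass stop at (378,163) and loupe ring at (384,207). In the side view the dial is at (310,200), lug (341,207) and stop (273,197). Next I'll measure by masks and take enlarged crops.

```bash
cat > h.py <<'E'
import cv2,numpy as np
def cam(f):
    R=cv2.Rodrigues(np.array(f["rvec"],float))[0]; t=np.array(f["tvec"],float).ravel(); return R,t,np.array(f["camera_matrix"],float)
def ray(f,uv,z):
    R,t,K=cam(f); c=-R.T@t; d=R.T@np.linalg.solve(K,np.array([uv[0],uv[1],1.])); return (c+d*(z-c[2])/d[2])
def proj(f,P):
    R,t,K=cam(f); q=K@(R@np.asarray(P,float)+t); return q[:2]/q[2]
def blobs(f,lo,hi,roi,amin=4):
    x0,y0,x1,y1=roi; hsv=cv2.cvtColor(np.ascontiguousarray(f["pixels"][y0:y1,x0:x1]),cv2.COLOR_RGB2HSV)
    m=cv2.inRange(hsv,np.array(lo),np.array(hi)); n,l,s,c=cv2.connectedComponentsWithStats(m)
    return [(int(s[i,4]),np.round(c[i]+[x0,y0],1),[int(a) for a in (s[i,:4]+[x0,y0,0,0])]) for i in range(1,n) if s[i,4]>=amin]
E
python3 - <<'E'
from h import *
rois={"scene":(300,145,425,265),"side":(255,155,365,240)}
ims=[]
for n,roi in rois.items():
    f=dict(np.load(f"pics/{n}0.npz")); x0,y0,x1,y1=roi
    for nm,lo,hi,z in [("red",(0,170,90),(4,255,255),.045),("red2",(172,150,90),(180,255,255),.045),("brass",(18,150,110),(28,255,255),.045),("bone",(18,30,170),(32,120,255),.053),("dark",(0,0,0),(180,90,75),.03),("alu",(0,0,150),(180,25,255),.045)]:
        for a,c,b in blobs(f,lo,hi,roi): print(n,nm,a,c,b,np.round(ray(f,c,z),3))
    im=cv2.resize(f["pixels"][y0:y1,x0:x1,::-1],None,fx=6,fy=6,interpolation=cv2.INTER_CUBIC)[:590,:790]
    cv2.imwrite(f"pics/{n}_crop.png",im)
E
```

```text
scene red 43 [328.9 220.8] [325, 217, 9, 9] [0.597 0.05  0.045]
scene brass 36 [377.8 163. ] [375, 159, 6, 9] [0.447 0.155 0.045]
scene bone 826 [366.6 198.4] [346, 182, 60, 42] [0.545 0.128 0.053]
scene bone 4 [386.8 189. ] [386, 188, 3, 3] [0.52  0.171 0.053]
scene dark 7 [317.7 220.3] [317, 218, 3, 5] [0.588 0.026 0.03 ]
scene dark 271 [353.6 242.6] [319, 224, 71, 26] [0.638 0.101 0.03 ]
scene alu 1394 [353.5 185.3] [325, 164, 74, 51] [0.508 0.101 0.045]
scene alu 696 [385.1 206.5] [368, 192, 34, 29] [0.559 0.167 0.045]
scene alu 553 [355.4 221.3] [336, 208, 45, 24] [0.596 0.104 0.045]
scene alu 69 [394.9 229.4] [391, 223, 9, 13] [0.613 0.185 0.045]
side red 44 [341.4 207.1] [338, 204, 8, 8] [0.593 0.042 0.045]
side brass 45 [272.7 196.2] [270, 192, 7, 10] [0.453 0.156 0.045]
side bone 325 [309.1 194.1] [296, 187, 28, 16] [0.537 0.117 0.053]
side dark 21 [351.7 191. ] [347, 188, 11, 7] [0.66  0.118 0.03 ]
side dark 697 [310.1 225.4] [270, 208, 80, 27] [0.5   0.022 0.03 ]
side alu 103 [280.6 171.2] [268, 166, 26, 11] [0.514 0.265 0.045]
side alu 1152 [309.4 198. ] [279, 180, 63, 35] [0.535 0.111 0.045]
side alu 4 [317.  197.2] [316, 197, 3, 2] [0.555 0.107 0.045]
side alu 6 [275.5 200.5] [275, 199, 2, 4] [0.453 0.135 0.045]
```

View pics/scene_crop.png

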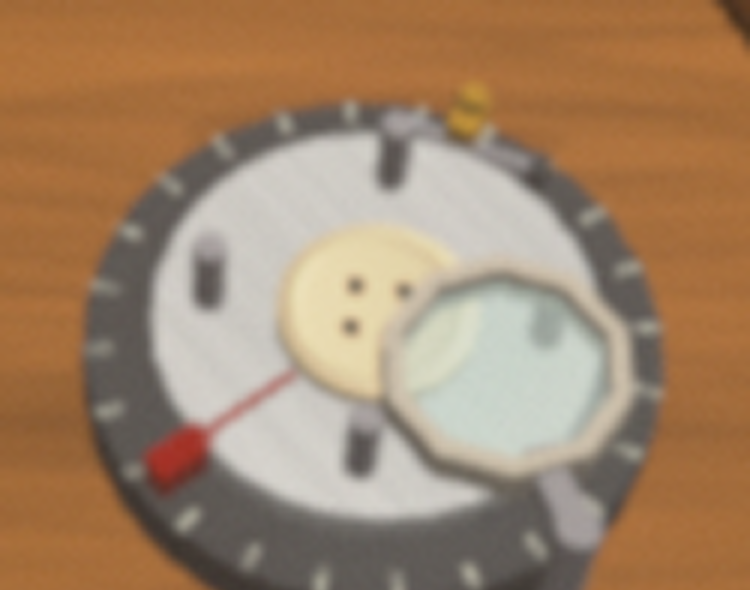

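View pics/side_crop.png

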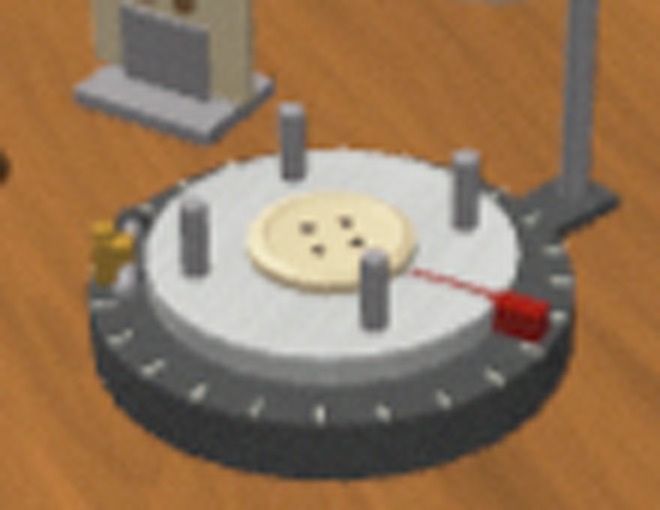

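```bash
python3 - <<'E'
from h import *
fs={n:dict(np.load(f"pics/{n}0.npz")) for n in("scene","side")}
side=np.array([[292,108],[466,157],[374,256],[194,205]])/6+[255,155]
sc=np.array([[211,240],[402,122],[365,415]])/6+[300,145]
P=np.array([ray(fs["side"],p,.08) for p in side]); c=P.mean(0)
print("side pins",P.round(3),"centre",c.round(4)); 
S=np.array([ray(fs["scene"],p,.08) for p in sc]); print("scene pins",S.round(3))
print("side 0-2,1-3 mid",(P[0]+P[2])/2,(P[1]+P[3])/2)
for cc in (c,(S[1]+S[2])/2 if 0 else c):
  for nm,Q in (("pins",P),("spins",S)):
    d=(Q-cc)[:,:2]; print(nm,np.hypot(*d.T).round(4),np.degrees(np.arctan2(d[:,1],d[:,0])).round(1))
  for n,red,br in (("scene",(328.9,220.8),(377.8,163)),("side",(341.4,207.1),(272.7,196.2))):
    for nm,uv,z in (("lug",red,.043),("stop",br,.047)):
      d=(ray(fs[n],uv,z)-cc)[:2]; print(n,nm,np.hypot(*d).round(4),np.degrees(np.arctan2(d[1],d[0])).round(1))
# loupe: ring centre scene, post base
print("ring",ray(fs["scene"],(384.5,206.5),.158),ray(fs["side"],(337,145),.158))
for n in fs:
  print(n, "plaque", [ray(fs[n],p,.005).round(3) for p in ([(459,212)] if n=="scene" else [(284,171)])],"lamp",[ray(fs[n],p,.01).round(3) for p in ([(271,275)] if n=="scene" else [(402,234)])],"drill",[ray(fs[n],p,.015).round(3) for p in ([(257,200)] if n=="scene" else [(348,260)])],"spoon",[ray(fs[n],p,.006).round(3) for p in ([(433,153)] if n=="scene" else [(237,189)])])
E
```

```text
side pins [[0.547 0.177 0.08 ]
 [0.6   0.11  0.08 ]
 [0.534 0.057 0.08 ]
 [0.481 0.121 0.08 ]] centre [0.5403 0.1161 0.08  ]
scene pins [[0.531 0.061 0.08 ]
 [0.479 0.128 0.08 ]
 [0.599 0.113 0.08 ]]
side 0-2,1-3 mid [0.54045965 0.11671926 0.08      ] [0.54016107 0.11551864 0.08      ]
pins [0.0612 0.0597 0.0599 0.0599] [ 83.6  -5.7 -96.2 175.5]
spins [0.0562 0.0624 0.0583] [-99.8 169.3  -2.7]
scene lug 0.0865 -50.2
scene stop 0.0994 157.0
side lug 0.0893 -53.1
side stop 0.096 157.4
pins [0.0612 0.0597 0.0599 0.0599] [ 83.6  -5.7 -96.2 175.5]
spins [0.0562 0.0624 0.0583] [-99.8 169.3  -2.7]
scene lug 0.0865 -50.2
scene stop 0.0994 157.0
side lug 0.0893 -53.1
side stop 0.096 157.4
ring [0.62460875 0.15095546 0.158     ] [0.62902043 0.15040298 0.158     ]
scene plaque [array([0.545, 0.334, 0.005])] lamp [array([ 0.706, -0.065,  0.01 ])] drill [array([ 0.533, -0.11 ,  0.015])] spoon [array([0.387, 0.291, 0.006])]
side plaque [array([0.545, 0.327, 0.005])] lamp [array([ 0.7  , -0.074,  0.01 ])] drill [array([ 0.536, -0.111,  0.015])] spoon [array([0.391, 0.285, 0.006])]
```

Dial centre is about (0.540, 0.116), the lug sits at -51.5° and the stop at 157.2°. The loupe is at about 22°. The pin at -96.5° can be pushed through the whole 122–142° without coming near the loupe. I'll close the fingers and move over in four steps at the current height.

send_rows --pt "0 -0.21 -0.17 0 0 0 0" --pt "0 -0.42 -0.34 0 0 0 0" --pt "0 -0.63 -0.51 0 0 0 0" --pt "0 -0.83 -0.67 0 0 0 0" --pt "0 -0.83 -0.67 0 0 0 0" --squeeze 20

```text
clock: 0.52
tcp_pos: [0.3485, 0.4692, 0.242]
orientation: [0.654, 3.07, -0.007]
contact_force: [1.3, -1.2, 0.3]
grip_width: 0.0254
```

send_rows --pt "0 -0.21 -0.17 0 0 0 0" --pt "0 -0.42 -0.34 0 0 0 0" --pt "0 -0.63 -0.51 0 0 0 0" --pt "0 -0.83 -0.67 0 0 0 0" --pt "0 -0.83 -0.67 0 0 0 0"

```text
clock: 0.93
tcp_pos: [0.4212, 0.3275, 0.2422]
orientation: [0.655, 3.07, -0.006]
contact_force: [0.7, -0.4, 0.0]
grip_width: -0.0
```

send_rows --pt "0 -0.21 -0.17 0 0 0 0" --pt "0 -0.42 -0.34 0 0 0 0" --pt "0 -0.63 -0.51 0 0 0 0" --pt "0 -0.83 -0.67 0 0 0 0" --pt "0 -0.83 -0.67 0 0 0 0"

```text
clock: 1.35
tcp_pos: [0.4946, 0.1859, 0.2424]
orientation: [0.655, 3.07, -0.005]
contact_force: [-0.0, -0.1, 0.4]
grip_width: -0.0001
```

send_rows --pt "0 -0.21 -0.17 0 0 0 -0.03" --pt "0 -0.42 -0.34 0 0 0 -0.06" --pt "0 -0.63 -0.51 0 0 0 -0.094" --pt "0 -0.83 -0.67 0 0 0 -0.094" --pt "0 -0.83 -0.67 0 0 0 -0.094" --pt "0 -0.83 -0.67 0 0 0 -0.094" --pt "0 -0.83 -0.67 0 0 0 -0.094"

```text
clock: 1.93
tcp_pos: [0.5651, 0.0536, 0.2419]
orientation: [-0.178, -3.135, -0.001]
contact_force: [-0.6, 0.7, 1.0]
grip_width: -0.0
```

```bash
python3 - <<'E'
from bench import r
from h import *
f=r.grab_frame("wrist"); cv2.imwrite("pics/wrist1.png",f["pixels"][:,:,::-1]); np.savez("pics/wrist1.npz",**f)
E
```

```text
(no output)
```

View pics/wrist1.png

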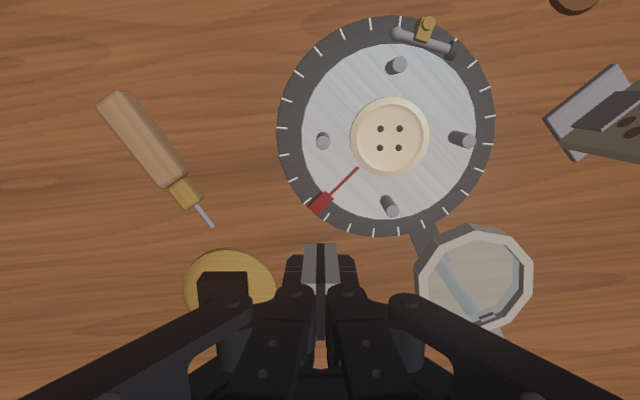

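The wrist view shows the dial centre at (389,137), lug (321,203), block (426,28), and the screw projecting from it to its tip at about (393,34). The pin I mean to push has its top at (322,140).

```bash
python3 - <<'E'
from h import *
f=dict(np.load("pics/wrist1.npz"))
pins=np.array([ray(f,p,.08)[:2] for p in [(323,140),(401,65),(470,141),(390,212)]]); c=np.array(((pins[0]+pins[2])/2+(pins[1]+pins[3])/2)/2)
print(pins.round(4),c.round(4)); A=lambda v:(np.hypot(*v).round(4),np.degrees(np.arctan2(v[1],v[0])).round(1))
for p in pins: print(A(p-c))
for n,uv,z in [("btn",(389.5,136),.053),("lug",(321,203),.045),("block",(425,31),.05),("tip",(392,34),.038),("faceL",(417,34),.038),("rear",(455,49),.038)]:
    q=ray(f,uv,z)[:2]; print(n,q.round(4),A(q-c))
E
```

```text
[[0.5288 0.0595]
 [0.4784 0.1258]
 [0.5432 0.1788]
 [0.5968 0.1102]] [0.5368 0.1186]
(np.float64(0.0596), np.float64(-97.8))
(np.float64(0.0588), np.float64(173.0))
(np.float64(0.0606), np.float64(83.9))
(np.float64(0.0606), np.float64(-8.0))
btn [0.5351 0.1185] (np.float64(0.0017), np.float64(-178.0))
lug [0.5925 0.0507] (np.float64(0.0878), np.float64(-50.7))
block [0.4525 0.1535] (np.float64(0.0913), np.float64(157.5))
tip [0.4501 0.1286] (np.float64(0.0873), np.float64(173.4))
faceL [0.4526 0.15  ] (np.float64(0.0899), np.float64(159.5))
rear [0.4684 0.1825] (np.float64(0.0937), np.float64(136.9))
```

send_rows --pt "0 0 0 0.2 0 0 0" --pt "0 0 0 0.4 0 0 0" --pt "0 0 0 0.6 0 0 0" --pt "0 0 0 0.7 0 0 0" --pt "0 0 0 0.7 0 0 0" --pt "0 0 0 0.7 0 0 0"

```text
clock: 2.48
tcp_pos: [0.5647, 0.0542, 0.137]
orientation: [-0.174, -3.135, -0.0]
contact_force: [0.6, 0.3, 0.7]
grip_width: -0.0002
```

send_rows --pt "0 0 0.013 0.12 0 0 0" --pt "0 0 0.013 0.24 0 0 0" --pt "0 0 0.013 0.36 0 0 0" --pt "0 0 0.013 0.42 0 0 0" --pt "0 0 0.013 0.42 0 0 0" --pt "0 0 0.013 0.42 0 0 0"

```text
clock: 2.98
tcp_pos: [0.5663, 0.055, 0.0753]
orientation: [0.177, 3.136, 0.001]
contact_force: [0.5, 0.5, 0.4]
grip_width: -0.0001
```

send_rows --pt "0 0.02 0 0 0 0 0" --pt "0 0.04 0 0 0 0 0" --pt "0 0.06 0 0 0 0 0" --pt "0 0.067 0 0 0 0 0" --pt "0 0.067 0 0 0 0 0"

```text
clock: 3.4
tcp_pos: [0.5554, 0.0558, 0.0747]
orientation: [0.178, 3.136, 0.0]
contact_force: [1.1, 0.6, 0.8]
grip_width: -0.0002
```

send_rows --pt "0 0.008 0 0 0 0 0" --pt "0 0.016 0 0 0 0 0" --pt "0 0.024 0 0 0 0 0" --pt "0 0.032 0 0 0 0 0" --pt "0 0.04 0 0 0 0 0" --pt "0 0.048 0 0 0 0 0" --pt "0 0.048 0 0 0 0 0"

```text
clock: 3.98
tcp_pos: [0.5485, 0.0564, 0.0743]
orientation: [0.178, 3.136, 0.0]
contact_force: [0.0, 0.5, -0.5]
grip_width: 0.0002
```

```bash
cat > arc.py <<'E'
import numpy as np,sys,json
# rows of a clockwise arc about the dial axis at tool (cx,cy) mm, step and count
cx,cy,st,n=map(float,sys.argv[1:]); out=[]
for k in range(1,int(n)+1):
    t=np.radians(st*k); c,s=np.cos(t),np.sin(t); p=np.array([cx,cy])-np.array([c*cx-s*cy,s*cx+c*cy])
    out.append([0,round(p[0]/150,3),round(p[1]/150,3),0,0,0,round(st*k/180,4)])
print(json.dumps(out))
E
python3 arc.py 17 60 2 20
python3 -c "
from bench import r
import numpy as np
print([np.round(r.get_obs()[k],4) for k in('tcp_pos','contact_force')])"
```

```text
[[0, 0.014, -0.004, 0, 0, 0, 0.0111], [0, 0.028, -0.007, 0, 0, 0, 0.0222], [0, 0.042, -0.01, 0, 0, 0, 0.0333], [0, 0.057, -0.012, 0, 0, 0, 0.0444], [0, 0.071, -0.014, 0, 0, 0, 0.0556], [0, 0.086, -0.015, 0, 0, 0, 0.0667], [0, 0.1, -0.016, 0, 0, 0, 0.0778], [0, 0.115, -0.016, 0, 0, 0, 0.0889], [0, 0.129, -0.015, 0, 0, 0, 0.1], [0, 0.144, -0.015, 0, 0, 0, 0.1111], [0, 0.158, -0.013, 0, 0, 0, 0.1222], [0, 0.172, -0.012, 0, 0, 0, 0.1333], [0, 0.187, -0.009, 0, 0, 0, 0.1444], [0, 0.201, -0.006, 0, 0, 0, 0.1556], [0, 0.215, -0.003, 0, 0, 0, 0.1667], [0, 0.229, 0.001, 0, 0, 0, 0.1778], [0, 0.243, 0.005, 0, 0, 0, 0.1889], [0, 0.257, 0.01, 0, 0, 0, 0.2], [0, 0.27, 0.015, 0, 0, 0, 0.2111], [0, 0.284, 0.021, 0, 0, 0, 0.2222]]
[array([0.5485, 0.0564, 0.0743]), array([ 0.0289,  0.524 , -0.5403])]
```

send_rows --pt "0 0.014 -0.004 0 0 0 0.0111" --pt "0 0.028 -0.007 0 0 0 0.0222" --pt "0 0.042 -0.01 0 0 0 0.0333" --pt "0 0.057 -0.012 0 0 0 0.0444" --pt "0 0.071 -0.014 0 0 0 0.0556" --pt "0 0.086 -0.015 0 0 0 0.0667" --pt "0 0.1 -0.016 0 0 0 0.0778" --pt "0 0.115 -0.016 0 0 0 0.0889"

```text
clock: 4.65
tcp_pos: [0.5324, 0.0555, 0.0745]
orientation: [0.616, 3.078, 0.0]
contact_force: [3.8, -2.0, -2.0]
grip_width: 0.0004
```

```bash
cat > st.py <<'E'
from bench import r
from h import *
import sys
o=r.get_obs(); R=cv2.Rodrigues(np.array(o["orientation"]))[0]; p=np.array(o["tcp_pos"])
print("tcp",p.round(4),"yaw",np.degrees(np.arctan2(R[1,0],R[0,0])).round(1),"F tool",(R.T@np.array(o["contact_force"])).round(2),"axis in tool mm",(R.T@(np.array([.5385,.1175,.08])-p)*1000).round(1), "t",o["clock"])
if len(sys.argv)>1:
    f=r.grab_frame("scene"); np.savez("pics/t.npz",**f); C=np.array([.5393,.1170])
    for a,c,b in blobs(f,(0,170,90),(4,255,255),(300,145,425,265)):
        d=ray(f,c,.043)[:2]-C; print("lug",a,c,np.hypot(*d).round(4),np.degrees(np.arctan2(d[1],d[0])).round(1))
E
python3 st.py 1
```

```text
tcp [0.5324 0.0555 0.0745] yaw 157.4 F tool [-4.22 -0.37  2.  ] axis in tool mm [18.2 59.6 -5.5] t 4.65
lug 40 [323.4 212.6] 0.0877 -64.9
```

The dial is turning: about 4 N of drag, and the lug is now at -65°. I'll carry on with the same arc.

send_rows --pt "0 0.014 -0.004 0 0 0 0.0111" --pt "0 0.028 -0.007 0 0 0 0.0222" --pt "0 0.042 -0.01 0 0 0 0.0333" --pt "0 0.057 -0.012 0 0 0 0.0444" --pt "0 0.071 -0.014 0 0 0 0.0556" --pt "0 0.086 -0.015 0 0 0 0.0667" --pt "0 0.1 -0.016 0 0 0 0.0778" --pt "0 0.115 -0.016 0 0 0 0.0889" --pt "0 0.129 -0.015 0 0 0 0.1" --pt "0 0.144 -0.015 0 0 0 0.1111" --pt "0 0.158 -0.013 0 0 0 0.1222" --pt "0 0.172 -0.012 0 0 0 0.1333" --pt "0 0.187 -0.009 0 0 0 0.1444" --pt "0 0.201 -0.006 0 0 0 0.1556" --pt "0 0.215 -0.003 0 0 0 0.1667" --pt "0 0.229 0.001 0 0 0 0.1778" --pt "0 0.243 0.005 0 0 0 0.1889" --pt "0 0.257 0.01 0 0 0 0.2" --pt "0 0.27 0.015 0 0 0 0.2111" --pt "0 0.284 0.021 0 0 0 0.2222"

```text
clock: 6.37
tcp_pos: [0.493, 0.0739, 0.0744]
orientation: [1.632, 2.683, -0.002]
contact_force: [0.8, -5.1, 1.2]
grip_width: -0.0004
```

```bash
python3 st.py 1; python3 arc.py 18 60 1.5 20;python3 arc.py 18 60 1 12
```

```text
tcp [0.493  0.0739 0.0744] yaw 117.4 F tool [-4.87 -1.66 -1.2 ] axis in tool mm [17.8 60.4 -5.6] t 6.3667
lug 37 [321.8 187.9] 0.0881 -105.8
[[0, 0.011, -0.003, 0, 0, 0, 0.0083], [0, 0.021, -0.006, 0, 0, 0, 0.0167], [0, 0.032, -0.008, 0, 0, 0, 0.025], [0, 0.042, -0.01, 0, 0, 0, 0.0333], [0, 0.053, -0.012, 0, 0, 0, 0.0417], [0, 0.064, -0.014, 0, 0, 0, 0.05], [0, 0.075, -0.015, 0, 0, 0, 0.0583], [0, 0.086, -0.016, 0, 0, 0, 0.0667], [0, 0.097, -0.017, 0, 0, 0, 0.075], [0, 0.108, -0.017, 0, 0, 0, 0.0833], [0, 0.119, -0.018, 0, 0, 0, 0.0917], [0, 0.129, -0.018, 0, 0, 0, 0.1], [0, 0.14, -0.017, 0, 0, 0, 0.1083], [0, 0.151, -0.016, 0, 0, 0, 0.1167], [0, 0.162, -0.015, 0, 0, 0, 0.125], [0, 0.173, -0.014, 0, 0, 0, 0.1333], [0, 0.184, -0.013, 0, 0, 0, 0.1417], [0, 0.195, -0.011, 0, 0, 0, 0.15], [0, 0.205, -0.009, 0, 0, 0, 0.1583], [0, 0.216, -0.006, 0, 0, 0, 0.1667]]
[[0, 0.007, -0.002, 0, 0, 0, 0.0056], [0, 0.014, -0.004, 0, 0, 0, 0.0111], [0, 0.021, -0.006, 0, 0, 0, 0.0167], [0, 0.028, -0.007, 0, 0, 0, 0.0222], [0, 0.035, -0.009, 0, 0, 0, 0.0278], [0, 0.042, -0.01, 0, 0, 0, 0.0333], [0, 0.05, -0.012, 0, 0, 0, 0.0389], [0, 0.057, -0.013, 0, 0, 0, 0.0444], [0, 0.064, -0.014, 0, 0, 0, 0.05], [0, 0.071, -0.015, 0, 0, 0, 0.0556], [0, 0.079, -0.016, 0, 0, 0, 0.0611], [0, 0.086, -0.016, 0, 0, 0, 0.0667]]
```

send_rows --pt "0 0.014 -0.004 0 0 0 0.0111" --pt "0 0.028 -0.007 0 0 0 0.0222" --pt "0 0.042 -0.01 0 0 0 0.0333" --pt "0 0.057 -0.012 0 0 0 0.0444" --pt "0 0.071 -0.014 0 0 0 0.0556" --pt "0 0.086 -0.015 0 0 0 0.0667" --pt "0 0.1 -0.016 0 0 0 0.0778" --pt "0 0.115 -0.016 0 0 0 0.0889" --pt "0 0.129 -0.015 0 0 0 0.1" --pt "0 0.144 -0.015 0 0 0 0.1111" --pt "0 0.158 -0.013 0 0 0 0.1222" --pt "0 0.172 -0.012 0 0 0 0.1333" --pt "0 0.187 -0.009 0 0 0 0.1444" --pt "0 0.201 -0.006 0 0 0 0.1556" --pt "0 0.215 -0.003 0 0 0 0.1667" --pt "0 0.229 0.001 0 0 0 0.1778" --pt "0 0.243 0.005 0 0 0 0.1889" --pt "0 0.257 0.01 0 0 0 0.2" --pt "0 0.27 0.015 0 0 0 0.2111" --pt "0 0.284 0.021 0 0 0 0.2222"

```text
clock: 8.08
tcp_pos: [0.475, 0.1136, 0.074]
orientation: [-2.45, -1.965, 0.004]
contact_force: [-2.0, -2.7, 3.3]
grip_width: -0.0002
```

```bash
python3 st.py 1
```

```text
tcp [0.475  0.1136 0.074 ] yaw 77.5 F tool [-3.03 -1.37 -3.28] axis in tool mm [17.6 61.2 -6.1] t 8.0833
lug 27 [338.6 168.8] 0.0897 -146.8
```

send_rows --pt "0 0.011 -0.003 0 0 0 0.0083" --pt "0 0.021 -0.006 0 0 0 0.0167" --pt "0 0.032 -0.008 0 0 0 0.025" --pt "0 0.042 -0.01 0 0 0 0.0333" --pt "0 0.053 -0.012 0 0 0 0.0417" --pt "0 0.064 -0.014 0 0 0 0.05" --pt "0 0.075 -0.015 0 0 0 0.0583" --pt "0 0.086 -0.016 0 0 0 0.0667" --pt "0 0.097 -0.017 0 0 0 0.075" --pt "0 0.108 -0.017 0 0 0 0.0833" --pt "0 0.119 -0.018 0 0 0 0.0917" --pt "0 0.119 -0.018 0 0 0 0.0917"

```text
clock: 9.13
tcp_pos: [0.4777, 0.1331, 0.0743]
orientation: [2.708, 1.593, 0.001]
contact_force: [-2.8, -1.3, -0.3]
grip_width: 0.0002
```

```bash
python3 st.py 1; python3 - <<'E'
from bench import r
from h import *
a=r.grab_frame("scene")["pixels"][145:225,300:410,::-1]; b=r.grab_frame("wrist")["pixels"][:,:,::-1]
cv2.imwrite("pics/m3.png",np.hstack([cv2.resize(a,None,fx=5,fy=5,interpolation=cv2.INTER_CUBIC)[:400,:420],cv2.resize(b,(380,238))[:,:] if 0 else cv2.copyMakeBorder(cv2.resize(b,(380,238)),0,162,0,0,cv2.BORDER_CONSTANT)]))
E
```

```text
tcp [0.4777 0.1331 0.0743] yaw 60.9 F tool [-2.47 -1.81  0.32] axis in tool mm [15.9 60.8 -5.7] t 9.1333
lug 26 [350.5 164.4] 0.0907 -165.5
```

View pics/m3.png

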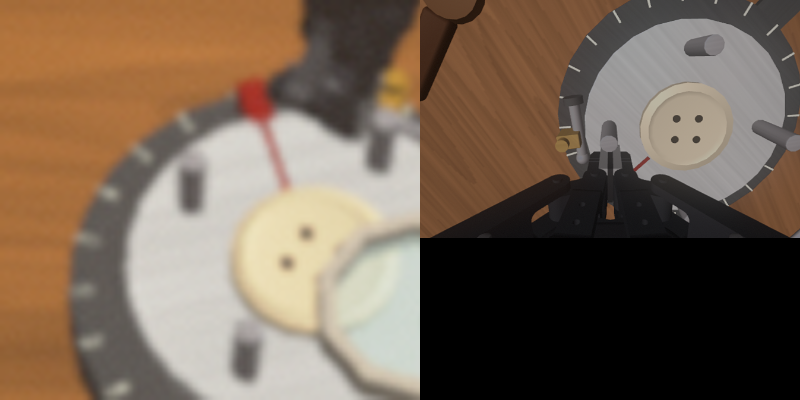

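The lug is at about -165° and the screw tip at about 173°, so I expect contact 14–20° further on. The lag of 1.4 mm at 4 N puts the stiffness at about 3 N/mm, so the last part goes in 1° steps.

send_rows --pt "0 0.007 -0.002 0 0 0 0.0056" --pt "0 0.014 -0.004 0 0 0 0.0111" --pt "0 0.021 -0.006 0 0 0 0.0167" --pt "0 0.028 -0.007 0 0 0 0.0222" --pt "0 0.035 -0.009 0 0 0 0.0278" --pt "0 0.042 -0.01 0 0 0 0.0333" --pt "0 0.05 -0.012 0 0 0 0.0389" --pt "0 0.057 -0.013 0 0 0 0.0444" --pt "0 0.057 -0.013 0 0 0 0.0444"

```text
clock: 10.03
tcp_pos: [0.4804, 0.1412, 0.0744]
orientation: [2.812, 1.4, 0.001]
contact_force: [-0.5, -1.7, 0.6]
grip_width: 0.0
```

```bash
python3 st.py 1; python3 arc.py 17 60 0.25 8;  python3 - <<'E'
from bench import r
from h import *
for n,roi in (("side",(255,165,355,235)),):
    f=r.grab_frame(n); x0,y0,x1,y1=roi; a=f["pixels"][y0:y1,x0:x1,::-1]
    cv2.imwrite("pics/s4.png",cv2.resize(a,None,fx=7,fy=7,interpolation=cv2.INTER_CUBIC))
E
```

```text
tcp [0.4804 0.1412 0.0744] yaw 52.9 F tool [-1.62  0.64 -0.57] axis in tool mm [16.1 60.7 -5.5] t 10.0333
lug 8 [355.2 165.1] 0.087 -171.9
[[0, 0.002, -0.0, 0, 0, 0, 0.0014], [0, 0.003, -0.001, 0, 0, 0, 0.0028], [0, 0.005, -0.001, 0, 0, 0, 0.0042], [0, 0.007, -0.002, 0, 0, 0, 0.0056], [0, 0.009, -0.002, 0, 0, 0, 0.0069], [0, 0.011, -0.003, 0, 0, 0, 0.0083], [0, 0.012, -0.003, 0, 0, 0, 0.0097], [0, 0.014, -0.004, 0, 0, 0, 0.0111]]
```

View pics/s4.png

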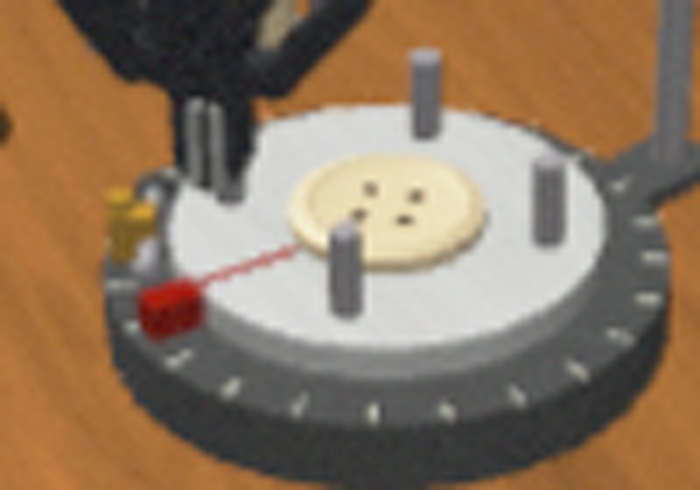

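The side crop shows the lug at crop (172,305) with a small gap to the screw tip at (147,262). The stop has not moved. I'll now go on in small steps.

send_rows --pt "0 0.004 -0.001 0 0 0 0.0028" --pt "0 0.007 -0.002 0 0 0 0.0056" --pt "0 0.011 -0.003 0 0 0 0.0083" --pt "0 0.014 -0.004 0 0 0 0.0111" --pt "0 0.018 -0.005 0 0 0 0.0139" --pt "0 0.021 -0.006 0 0 0 0.0167"

```text
clock: 10.63
tcp_pos: [0.481, 0.1439, 0.0743]
orientation: [2.848, 1.326, -0.0]
contact_force: [-1.1, -4.1, 0.8]
grip_width: 0.0
```

```bash
cat > sd.py <<'E'
from bench import r
from h import *
f=r.grab_frame("side"); C=np.array([.5403,.1161])
for nm,lo,hi,z in [("lug",(0,170,90),(4,255,255),.043),("stop",(18,150,110),(28,255,255),.047)]:
    for a,c,b in blobs(f,lo,hi,(255,155,365,240)):
        d=ray(f,c,z)[:2]-C; print(nm,a,c,np.hypot(*d).round(4),np.degrees(np.arctan2(d[1],d[0])).round(1))
E
python3 st.py; python3 sd.py
```

```text
tcp [0.481  0.1439 0.0743] yaw 49.9 F tool [-3.89  1.79 -0.82] axis in tool mm [16.8 61.  -5.7] t 10.6333
lug 50 [278.1 208. ] 0.0928 -172.2
stop 46 [272.7 196.2] 0.096 157.4
```

send_rows --pt "0 0.004 -0.001 0 0 0 0.0028" --pt "0 0.007 -0.002 0 0 0 0.0056" --pt "0 0.011 -0.003 0 0 0 0.0083" --pt "0 0.011 -0.003 0 0 0 0.0083"

```text
clock: 11.02
tcp_pos: [0.4817, 0.1457, 0.0743]
orientation: [2.865, 1.29, 0.0]
contact_force: [-0.6, -3.6, 0.3]
grip_width: -0.0002
```

```bash
python3 st.py; python3 sd.py
```

```text
tcp [0.4817 0.1457 0.0743] yaw 48.5 F tool [-3.12  1.95 -0.33] axis in tool mm [16.5 61.2 -5.7] t 11.0167
lug 48 [277.7 207.1] 0.0919 -174.7
stop 46 [272.5 196.1] 0.0965 157.2
```

send_rows --pt "0 0.004 -0.001 0 0 0 0.0028" --pt "0 0.007 -0.002 0 0 0 0.0056" --pt "0 0.011 -0.003 0 0 0 0.0083" --pt "0 0.011 -0.003 0 0 0 0.0083"

```text
clock: 11.4
tcp_pos: [0.4825, 0.1472, 0.0743]
orientation: [2.881, 1.252, 0.0]
contact_force: [-1.2, -3.6, 1.1]
grip_width: 0.0002
```

```bash
python3 st.py; python3 sd.py
```

```text
tcp [0.4825 0.1472 0.0743] yaw 47.0 F tool [-3.42  1.59 -1.11] axis in tool mm [16.5 61.2 -5.7] t 11.4
lug 46 [277.6 206.9] 0.0918 -175.3
stop 47 [272.6 196.2] 0.0962 157.4
```

send_rows --pt "0 0.004 -0.001 0 0 0 0.0028" --pt "0 0.007 -0.002 0 0 0 0.0056" --pt "0 0.011 -0.003 0 0 0 0.0083" --pt "0 0.011 -0.003 0 0 0 0.0083"

```text
clock: 11.78
tcp_pos: [0.4833, 0.1487, 0.0743]
orientation: [-2.897, -1.214, 0.0]
contact_force: [-1.2, -2.9, -0.3]
grip_width: 0.0001
```

```bash
python3 st.py; python3 sd.py
```

```text
tcp [0.4833 0.1487 0.0743] yaw 45.5 F tool [-2.93  1.18  0.33] axis in tool mm [16.5 61.3 -5.7] t 11.7833
lug 44 [276.8 206.1] 0.0922 -177.8
stop 48 [272.6 196.2] 0.0962 157.4
```

send_rows --pt "0 0.002 0 0 0 0 0.0014" --pt "0 0.003 -0.001 0 0 0 0.0028" --pt "0 0.005 -0.001 0 0 0 0.0042" --pt "0 0.007 -0.002 0 0 0 0.0056" --pt "0 0.007 -0.002 0 0 0 0.0056"

```text
clock: 12.25
tcp_pos: [0.4838, 0.1496, 0.0743]
orientation: [-2.908, -1.189, -0.0]
contact_force: [-0.8, -2.0, 0.2]
grip_width: 0.0001
```

```bash
python3 st.py; python3 sd.py
```

```text
tcp [0.4838 0.1496 0.0743] yaw 44.5 F tool [-1.98  0.84 -0.18] axis in tool mm [16.5 61.3 -5.7] t 12.25
lug 49 [276.7 206. ] 0.0922 -178.1
stop 46 [272.5 196.2] 0.0965 157.4
```

send_rows --pt "0 0.002 0 0 0 0 0.0014" --pt "0 0.003 -0.001 0 0 0 0.0028" --pt "0 0.005 -0.001 0 0 0 0.0042" --pt "0 0.007 -0.002 0 0 0 0.0056" --pt "0 0.007 -0.002 0 0 0 0.0056"

```text
clock: 12.72
tcp_pos: [0.4843, 0.1506, 0.0743]
orientation: [2.918, 1.164, -0.0]
contact_force: [-1.8, -3.3, -0.1]
grip_width: 0.0001
```

```bash
python3 st.py; python3 sd.py
```

```text
tcp [0.4843 0.1506 0.0743] yaw 43.5 F tool [-3.57  1.22  0.13] axis in tool mm [16.6 61.3 -5.7] t 12.7167
lug 49 [276.7 205.8] 0.0919 -178.7
stop 46 [272.7 196.2] 0.096 157.4
```

send_rows --pt "0 0.002 0 0 0 0 0.0014" --pt "0 0.003 -0.001 0 0 0 0.0028" --pt "0 0.005 -0.001 0 0 0 0.0042" --pt "0 0.007 -0.002 0 0 0 0.0056" --pt "0 0.007 -0.002 0 0 0 0.0056"

```text
clock: 13.18
tcp_pos: [0.4844, 0.1509, 0.0742]
orientation: [2.928, 1.137, -0.002]
contact_force: [-4.0, -4.5, 2.9]
grip_width: -0.0004
```

```bash
python3 st.py; python3 sd.py
```

```text
tcp [0.4844 0.1509 0.0742] yaw 42.4 F tool [-5.96  0.65 -2.91] axis in tool mm [17.4 61.2 -5.8] t 13.1833
lug 46 [276.6 205.8] 0.0921 -178.7
stop 45 [272.7 196.2] 0.096 157.4
```

Contact: the TCP moved only 0.3 mm for a 1.05 mm command and the push rose from about 3.3 to 6.0 N. One more 0.3° step should confirm it.

send_rows --pt "0 0.001 0 0 0 0 0.0008" --pt "0 0.002 -0.001 0 0 0 0.0017" --pt "0 0.002 -0.001 0 0 0 0.0017" --pt "0 0.002 -0.001 0 0 0 0.0017"

```text
clock: 13.57
tcp_pos: [0.4843, 0.151, 0.0742]
orientation: [2.931, 1.129, -0.002]
contact_force: [-3.9, -5.7, 4.4]
grip_width: 0.0001
```

```bash
python3 st.py; python3 sd.py
```

```text
tcp [0.4843 0.151  0.0742] yaw 42.1 F tool [-6.75  1.6  -4.37] axis in tool mm [17.7 61.2 -5.8] t 13.5667
lug 45 [276.5 205.8] 0.0924 -178.8
stop 45 [272.6 196.3] 0.0962 157.7
```

The push is now 6.75 N, about 3.4 N over drag at the pin or 2.3 N on the screw, and neither lug nor stop moved. I'll draw back along the push direction and then go up.

send_rows --pt "0 -0.01 0 0 0 0 0" --pt "0 -0.02 0 0 0 0 0" --pt "0 -0.04 0 0 0 0 0" --pt "0 -0.07 0 0 0 0 0" --pt "0 -0.1 0 0 0 0 0" --pt "0 -0.1 0 0 0 0 0" --pt "0 -0.1 0 -0.15 0 0 0" --pt "0 -0.1 0 -0.35 0 0 0" --pt "0 -0.1 0 -0.6 0 0 0" --pt "0 -0.1 0 -0.85 0 0 0" --pt "0 -0.1 0 -1 0 0 0" --pt "0 -0.1 0 -1 0 0 0"

```text
clock: 14.62
tcp_pos: [0.4766, 0.1422, 0.2285]
orientation: [-2.93, -1.129, -0.012]
contact_force: [0.8, 0.1, 0.5]
grip_width: 0.0002
```

```bash
python3 st.py; python3 sd.py; python3 - <<'E'
from bench import r
from h import *
a=r.grab_frame("side")["pixels"][165:235,255:325,::-1]; w=r.grab_frame("wrist"); b=w["pixels"][:,:,::-1]; np.savez("pics/w5.npz",**w)
cv2.imwrite("pics/e5.png",np.hstack([cv2.resize(a,(400,400),interpolation=cv2.INTER_CUBIC),cv2.copyMakeBorder(cv2.resize(b,(400,250)),0,150,0,0,cv2.BORDER_CONSTANT)]))
E
```

```text
tcp [0.4766 0.1422 0.2285] yaw 42.2 F tool [ 0.64  0.44 -0.48] axis in tool mm [ 28.2  59.7 148.8] t 14.6167
lug 49 [276.7 205.7] 0.0918 -178.9
stop 47 [272.6 196.1] 0.0963 157.2
```

View pics/e5.png

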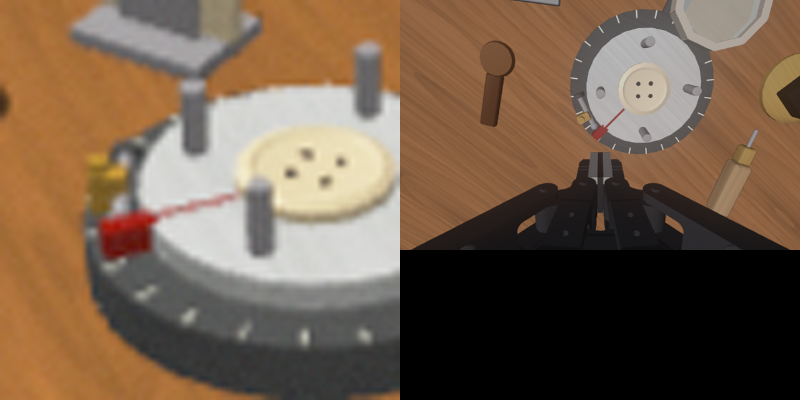

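```bash
python3 - <<'E'
import numpy as np,cv2
f=np.load("pics/w5.npz"); cv2.imwrite("pics/e6.png",cv2.resize(f["pixels"][130:250,255:415,::-1],None,fx=4.9,fy=4.9,interpolation=cv2.INTER_CUBIC))
E
```

```text
(no output)
```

View pics/e6.png

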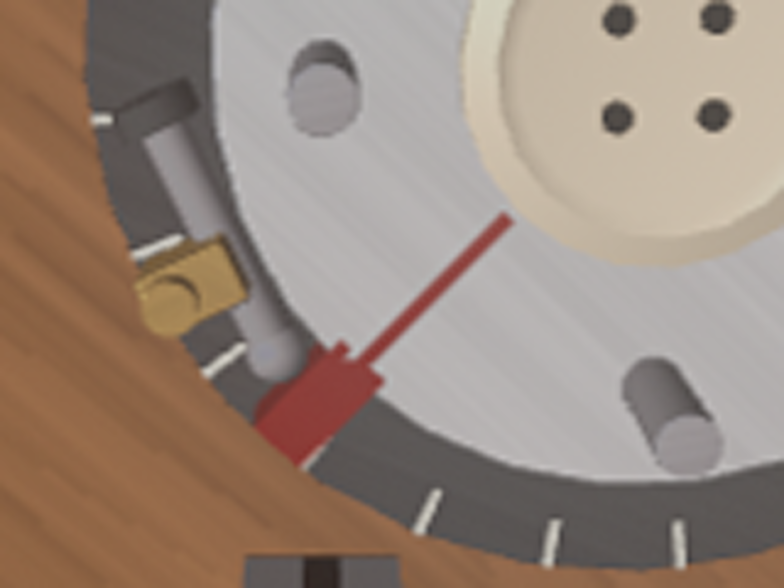

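The close crop shows the round screw tip at crop (280,355) touching the lug's leading face at (300,380), with no visible gap. The gripper is clear, so I'm handing in.

```bash
python3 -c "
from bench import r
print(r.hand_in())"
```

```text
the job is handed in; nothing more can be done
None
```

The red lug is resting against the tip of the stop's screw, and the job is handed in at about 15 s of the 58 s allowed. I turned the dial clockwise by about 127° with closed fingers. I pushed one pin the whole way, because the pin I chose never came near the loupe, so no change of pin was needed.

- **Contact:** the push at the pin rose from about 3.3 N of drag to 6.0 N, then to 6.75 N after a further 0.3° step. The dial had stopped turning, so the screw took about 2.3 N, against the 5.5 N at which the stop slips.
- **After drawing clear:** the lug measured -178.9°, compared with -178.8° while pressed. The stop measured 157.2°, compared with 157.4° at the start, which is within the noise. The wrist picture shows no gap between lug and screw, and the force on the gripper was about zero.
- **Disagreement:** the cameras and the arm's own position differed by 2–3° on the lug's absolute angle. I therefore took contact from the force and the stalled motion, not from the angle.
- **Not measured again:** I did not re-measure the loupe, plaque, spoon blank, drill stock or lamp switch at the end. No unexpected force appeared, and the gripper's path stayed clear of all of them.

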